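# Block a loose vacuum nipple into its transport case

## Task

The flanged steel tube lying in one lane of the open plywood case can slide about. Fill the free length of that lane with the two timber blocks that together just take it up, each standing upright on the lane's floor and square to it, so that nothing can shift by more than a few millimetres; push the tube along its lane as needed. Leave the third block out, and do not disturb the micrometer stage packed in the other lane or the things lying around.

Things in the scene. Friction and masses are not known exactly. Their poses are not given: they have to be found in the camera images.
- case: Bottom half of a heavy plywood transport case that does not move: 179 mm (x) by 235 mm (y) outside, 57 mm high; origin at the centre of its underside. 12 mm walls and floor; a 9 mm partition along y splits it into two lanes, each 73 mm wide, 211 mm long, 45 mm deep. The tube's lane is on its -x side, the stage's lane on its +x side.
- lane (a point): Centre of the floor of the tube's lane, 12 mm above the table. Axes: y along the lane (end walls at y = -105.5 and +105.5 mm), x across it (lane walls at x = -36.5 and +36.5 mm; 12 mm outer wall on the -x side, 9 mm partition on the +x side), z up. All rims are 45 mm above this point.
- nipple_center (a point): Centre of the loose flanged steel tube, about 1 kg: 130 mm long along y, its own axis and the lane's direction; two 70 mm round flanges with flat white 60 mm end caps, 41 mm tube between. Centre 35 mm, flange tops 70 mm above the lane's floor. It starts anywhere along the lane, so 81 mm of free length is split at random between its ends. It may roll about y.
- thin_center (a point): Centre of the thin timber block, standing on the table: 66 mm wide along its x axis, 30 mm thick along its y axis, 100 mm high along z (centre 50 mm above its foot). Plain pine, about 0.1 kg.
- middle_center (a point): Centre of the middle timber block: 66 mm wide (x axis), 46 mm thick (y axis), 100 mm high (z); otherwise as the thin one, about 0.16 kg. Where each of the three blocks stands differs from run to run.
- thick_center (a point): Centre of the thick timber block: 66 mm wide (x axis), 60 mm thick (y axis), 100 mm high (z); about 0.2 kg. It and either other block together are too long for the free length, and alone it leaves 21 mm.
- stage_top (a point): Top of the black micrometer stage that lies, already blocked in with a small offcut, in the other lane; nothing in that lane stands above the rim. To be left alone.
- tub: White plastic tub with lid, 84 mm diameter, 55 mm high, upright on the table; origin at the centre of its underside. Bystander.
- blank: Steel blank flange lying flat, 70 mm diameter, 13 mm thick; origin at the centre of its underside. Bystander.
- spanner: Open-ended spanner lying flat, 160 mm long along its x axis. Bystander.
Not all that is in view belongs to the job. Leave any blue or purple look-alike of the part that bears nipple_center alone.

How it is judged:
By the outcome, as a careful person would: the job done as asked, in the order asked, and still so for the second after the job is handed in, with the robot touching nothing.
It also fails if it takes over 48 s, if anything falls off the work surface, if the arm or the gripper's body presses on something with over 40 N, if the wrist force passes 120 N, or if a joint passes its speed limit or range.

## Robot

A 7-joint arm with a two-finger parallel gripper is mounted at the origin on the work surface. World frame = base frame: x ahead of the robot, y to its left, z up, the work surface at z = 0. Lengths are in m, angles in degrees, forces in N, time in s.
With the tool pointing down it reaches from about 0.425 to 0.825 m from the base axis. Payload 3.6 kg.
Tool frame: the origin (TCP) lies at the very end of the fingers, on their centre line; the grasp point (between the pads) lies env.grip_depth behind it (env.grip_depth is the distance from the TCP to the grasp point, in m); z points along the fingers, y is the line along which they close (so a half turn about z gives the same grasp; the last joint's range is limited). The gripper opens to 85 mm and grips with 20 to 120 N. Pads are 22 mm wide; open, the fingers measure 114 mm over their backs; the gripper's body (76 mm by 85 mm) begins 54 mm behind the grasp point. The pads swing forward as they close: fully open they stand 13 mm farther back than shut.
Start: joints at [74.972, 35.231, -0.722, 81.555, 0.464, 63.22, -2.315], TCP at [0.152, -0.632, 0.231] pointing down, gripper open.
Joint ranges: [-178.69, 178.69], [-17.37, 117.87], [-77.05, 75.6], [15.02, 138.74], [-78.02, 258.01], [0.78, 113.62], [-162.83, 162.83]. Speed limits (degrees/s): [159.86, 159.86, 180, 180, 180, 180, 180].

## Interface

Orientations are given as a 3x3 rotation matrix whose columns are the frame's x, y, z axes.
In Python, from rig import get_obs, imaging, workorder, trace, tip_of, env gives the robot as it stands. The module is installed in compiled form; this text tells all that it offers.
- The arm moves only by the tool drive_tool, never from a script. Its argument "targets" is a list of rows, each an object with "fingers": the gripper's target within -1 to 1 (fully open at 1, half-way at 0, shut at -1); "xyz": the shift along the world's x, y, z in cm, a list of three; "dr": the turn, a rotation vector about the world's x, y, z in degrees, a list of three. A call has 1 to 10 rows; each row is the pose to reach, as a shift and turn from the pose commanded when the call began; what a row does not reach only later rows make up. A row lasts 1/12 s, in which the tool goes at most 41.7 mm and 7.16 degrees, less where a joint would pass 70% of its speed; a pose out of reach is approached as far as the arm can. A call with a gripper value outside its range is refused whole. The fingers move at their own pace and stop on an object; "newtons" is the grip in N (left out, the last holds). Time passes only in rows, so rows that repeat a pose let the fingers close. It gives the time, the measured TCP pose, the force, the opening and the grip force at its end, in the units of the state.
- get_obs(): the state, without advancing time (a new reading comes with each control period).
- imaging.snapshot(name): name is "side" or "top" or "wrist"; returns a dict with "color" (420x560x3 uint8, red, green, blue), "mtx" (3x3 intrinsics, pixels), "rvec" (rotation vector, rad) and "tvec" (3), from world to camera coordinates, as OpenCV has them; the wrist camera has in their place "tool_from_camera" (4x4, takes a point from camera to tool coordinates, whose origin is the TCP and whose axes are the flange's). Camera axes: x right, y down, z forward; pixel columns grow to the right and rows downward; lengths in m; the calibration is good to about 2 mm. A picture is of the moment at which its call begins: read the wrist's pose just before it. There is no depth.
- workorder.close_job(): hands the job in; it is judged then, once.
Trained networks look in a picture, given as the dict that the camera call returned (one of the last four; its "shot" number tells which), for a name from the list of things; names that differ only in an ending like _2 or _b are one class to them, and where a whole thing is asked for, a point or a joint stands for the part that bears it (a point fixed in the world has none). Each returns a list of dicts, best first, with "confidence" (0 to 1); they miss things now and then, are a little off and sometimes report something else, mostly with a low value. They report only what shows in the picture. A call takes as long as a camera call. They do not tell look-alikes from the thing itself.
- trace(picture, label): "mask" (420x560 bool, what is visible of it).
- tip_of(picture, label): "position" ([x, y, z] in m, in world coordinates, good to about 4 mm: a listed point, or the origin of a listed thing).
The state is a dict: "time_s": time; "qpos": joint angles; "joint_vel": joint speeds; "effort": joint torques, N m; "tool_pos": TCP position; "eef_rot": TCP orientation; "force": force on the tool from outside, world axes, zero at the start; "torque": the same for the moment, N m; "width": opening from 0.0 (shut) to 1.0 (fully open); "gripper_force": force on a finger pad.
Only numpy, scipy, OpenCV 4.12 (cv2) and the standard library are available. Lean on these libraries where they do the work, as an engineer would, in place of code of your own. Each camera call takes 0.05 s, during which the arm holds its last target. There are 200 camera calls.

## Working session

There is one attempt and no reset: what is moved stays moved. The work goes in short steps, Python scripts to look and compute and a tool call to move; the robot and the scene stay as the last step left them, time stands still between calls to the robot, and variables do not carry over. Pictures are saved under pics/ and viewed, at most 10 in all, crops included, and the job is handed in when it is done.

Besides the shell and the picture viewer there is one more tool, called in YAML: its name, and indented under it one key for each argument. drive_tool: Moves the arm, as the interface text tells. Its arguments: {"type":"object","properties":{"targets":{"type":"array"},"newtons":{"type":"number"}},"required":["targets"]}

```bash
mkdir -p pics; cat > h.py <<'E'
import numpy as np, cv2
from rig import get_obs, imaging, workorder, trace, tip_of, env
def save(p,n): cv2.imwrite('pics/'+n, p['color'][:,:,::-1])
E
python3 - <<'E'
from h import *
print(env.grip_depth); o=get_obs(); print(o['time_s'],o['tool_pos'],o['eef_rot'],o['width'])
ps={n:imaging.snapshot(n) for n in('top','side')}
for n in ps: save(ps[n],n+'0.png')
for n,p in ps.items():
  for l in ['case','lane','nipple_center','thin_center','middle_center','thick_center','stage_top','tub','blank','spanner']:
    r=tip_of(p,l); print(n,l,[(np.round(a['position'],3).tolist(),round(a['confidence'],2)) for a in r[:3]])
cv2.imwrite('pics/both0.png',np.hstack([cv2.resize(ps[n]['color'],(400,300)) for n in ps])[:,:,::-1])
E
```

```text
0.0187
0.0 [ 0.15168295 -0.63123977  0.23012229] [[ 9.72308570e-01  2.33699823e-01 -6.61519601e-04]
 [ 2.33700754e-01 -9.72305222e-01  2.55208525e-03]
 [-4.67770911e-05 -2.63601199e-03 -9.99996525e-01]] 1.0026082055584842
top case [([0.55, -0.058, -0.001], 0.74)]
top lane [([0.507, -0.062, 0.01], 0.86)]
top nipple_center [([0.325, -0.158, 0.035], 0.82), ([0.506, -0.052, 0.044], 0.79), ([0.49, 0.219, 0.038], 0.77)]
top thin_center [([0.593, -0.103, 0.051], 0.3)]
top middle_center [([0.573, 0.351, 0.05], 0.85)]
top thick_center [([0.5, -0.354, 0.052], 0.75)]
top stage_top [([0.596, -0.105, 0.05], 0.85)]
top tub [([0.737, 0.278, -0.005], 0.78)]
top blank [([0.642, -0.336, 0.001], 0.82), ([0.507, -0.05, 0.044], 0.65)]
top spanner [([0.772, -0.05, -0.002], 0.63)]
side case [([0.55, -0.058, -0.0], 0.89)]
side lane [([0.507, -0.066, 0.012], 0.71)]
side nipple_center [([0.506, -0.053, 0.046], 0.75), ([0.491, 0.219, 0.032], 0.67), ([0.324, -0.155, 0.036], 0.64)]
side thin_center [([0.451, 0.352, 0.051], 0.75), ([0.506, -0.053, 0.043], 0.33)]
side middle_center [([0.569, 0.349, 0.049], 0.84)]
side thick_center [([0.5, -0.352, 0.054], 0.57)]
side stage_top [([0.599, -0.103, 0.051], 0.91), ([0.452, 0.348, 0.05], 0.32)]
side tub [([0.738, 0.277, -0.002], 0.57)]
side blank [([0.645, -0.338, -0.002], 0.77), ([0.742, 0.28, -0.001], 0.64)]
side spanner [([0.77, -0.053, -0.003], 0.86), ([0.552, -0.061, -0.001], 0.57)]
```

View pics/top0.png

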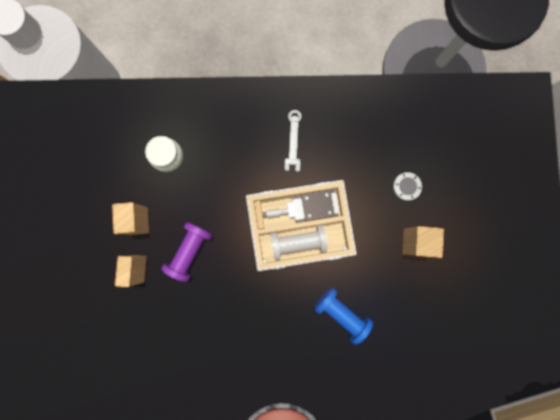

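View pics/side0.png

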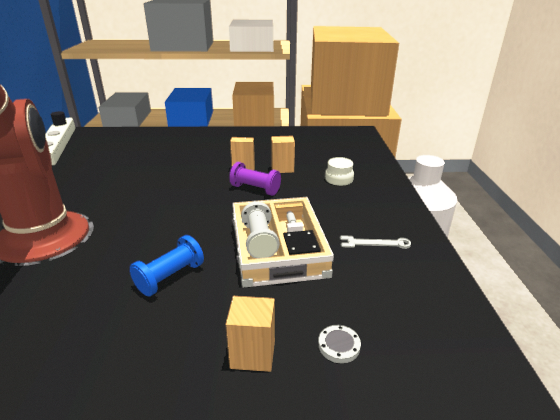

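The top view shows the case at about (300,225), with the steel tube in its lane at (298,242). Middle is at (130,218), thin at (130,270) and thick at (425,242). The purple (187,250) and blue (345,318) tubes are decoys. Next I fit box models to the masks to get poses.

```bash
cat >> h.py <<'E'
from scipy.optimize import minimize
def proj(p,X):
    return cv2.projectPoints(np.asarray(X,float),p['rvec'],p['tvec'],p['mtx'],None)[0][:,0]
def box(v,d,z0=0):
    x,y,a=v; a=np.radians(a); R=np.array([[np.cos(a),-np.sin(a)],[np.sin(a),np.cos(a)]])
    return np.array([[*(R@[sx*d[0]/2,sy*d[1]/2]+[x,y]),z0+z*d[2]] for sx in(-1,1) for sy in(-1,1) for z in(0,1)])
def fit(views,v0,d,z0=0):
    S=4
    def cost(v):
        c=0
        for p,m in views:
            h=cv2.convexHull(np.round((proj(p,box(v,d,z0))+.5)*S).astype(np.int32))
            im=np.zeros((420*S,560*S),np.uint8); cv2.fillConvexPoly(im,h,1)
            im=cv2.resize(im.astype(np.float32),(560,420),interpolation=cv2.INTER_AREA)
            c+=np.abs(im-m).sum()/m.sum()
        return c
    best=None
    for a in(-20,0,20):
        v=np.array([v0[0],v0[1],v0[2]+a])
        s=np.array([v,v+[.01,0,0],v+[0,.01,0],v+[0,0,10]])
        r=minimize(cost,v,method='Nelder-Mead',options=dict(initial_simplex=s,maxiter=90))
        if best is None or r.fun<best.fun: best=r
    return best.x.round(4),round(best.fun,3)
E
python3 - <<'E'
from h import *
ps=[imaging.snapshot(n) for n in('top','side')]
for l,v0,d in [('case',(.55,-.058,8),(.179,.235,.057)),('thin_center',(.451,.35,0),(.066,.03,.1)),('middle_center',(.571,.35,0),(.066,.046,.1)),('thick_center',(.5,-.353,0),(.066,.06,.1))]:
  vs=[]
  for p in ps:
    for a in trace(p,l):
      m=a['mask']; c=proj(p,[[v0[0],v0[1],d[2]/2]])[0]
      ys,xs=np.nonzero(m)
      if np.hypot(xs.mean()-c[0],ys.mean()-c[1])<12: vs.append((p,m.astype(float))); break
  print(l,len(vs),fit(vs,v0,d) if vs else None,[fit([v],v0,d) for v in vs])
E
```

```text
case 1 (array([ 0.5492, -0.0599,  7.8861]), np.float64(0.575)) [(array([ 0.5492, -0.0599,  7.8861]), np.float64(0.575))]
thin_center 2 (array([ 0.4507,  0.3485, -3.1932]), np.float64(0.34)) [(array([ 0.4518,  0.3475, -3.6597]), np.float64(0.047)), (array([ 0.4478,  0.3591, -2.982 ]), np.float64(0.241))]
middle_center 2 (array([0.5717, 0.3482, 2.2027]), np.float64(0.157)) [(array([0.5732, 0.3485, 2.9558]), np.float64(0.054)), (array([ 0.5702,  0.3536, -0.2845]), np.float64(0.08))]
thick_center 2 (array([ 0.5002, -0.3554, -5.7368]), np.float64(0.124)) [(array([ 0.5009, -0.3555, -5.9346]), np.float64(0.05)), (array([ 0.4985, -0.3537, -6.0991]), np.float64(0.034))]
```

drive_tool:
  targets:
    - {"fingers": -1,"xyz": [3,4,0],"dr": [0,0,7]}
    - {"fingers": -1,"xyz": [5.5,7.3,0],"dr": [0,0,14]}
    - {"fingers": -1,"xyz": [8,10.6,0],"dr": [0,0,21]}
    - {"fingers": -1,"xyz": [10.5,14,0],"dr": [0,0,28]}
    - {"fingers": -1,"xyz": [13,17.3,0],"dr": [0,0,35]}
    - {"fingers": -1,"xyz": [15.5,20.6,0],"dr": [0,0,42]}
    - {"fingers": -1,"xyz": [18,24,0],"dr": [0,0,49]}
    - {"fingers": -1,"xyz": [20.5,27.2,0],"dr": [0,0,56]}
    - {"fingers": -1,"xyz": [23,30.4,0],"dr": [0,0,63]}
    - {"fingers": -1,"xyz": [25.5,33.6,0],"dr": [0,0,70]}
  newtons: 60

```text
time_s: 2.43
tool_pos: [0.4046, -0.2986, 0.2318]
eef_rot: [[0.108, 0.994, 0.001], [0.994, -0.108, -0.001], [-0.001, 0.001, -1.0]]
force: [0.7, -0.5, -0.2]
width: 0.002
gripper_force: 0.0
```

drive_tool:
  targets:
    - {"fingers": -1,"xyz": [3,4,0],"dr": [0,0,5]}
    - {"fingers": -1,"xyz": [6,8,0],"dr": [0,0,10]}
    - {"fingers": -1,"xyz": [9,12,0],"dr": [0,0,14.4]}
    - {"fingers": -1,"xyz": [11.3,15.1,0],"dr": [0,0,14.4]}
    - {"fingers": -1,"xyz": [11.3,15.1,0],"dr": [0,0,14.4]}
    - {"fingers": -1,"xyz": [11.3,15.1,0],"dr": [0,0,14.4]}

```text
time_s: 2.93
tool_pos: [0.5203, -0.1418, 0.232]
eef_rot: [[-0.148, 0.989, 0.004], [0.989, 0.148, 0.004], [0.004, 0.005, -1.0]]
force: [1.0, 0.6, 0.2]
width: 0.001
gripper_force: 0.0
```

```bash
cat >> h.py <<'E'
def pose():
    o=get_obs(); R=np.array(o['eef_rot']); print('t',round(o['time_s'],2),'tcp',np.round(o['tool_pos'],4),'yaw(tool y)',round(np.degrees(np.arctan2(R[1,1],R[0,1])),2),'z',R[:,2].round(3),'w',round(o['width'],3),'f',np.round(o['force'],1),'g',np.round(o['gripper_force'],1)); return o
def wrist():
    o=pose(); p=imaging.snapshot('wrist'); T=np.eye(4); T[:3,:3]=o['eef_rot']; T[:3,3]=o['tool_pos']
    M=np.linalg.inv(T@p['tool_from_camera']); q=dict(p); q['rvec']=cv2.Rodrigues(M[:3,:3])[0]; q['tvec']=M[:3,3].copy(); return p,q
def unproj(q,uv,z):
    R=cv2.Rodrigues(q['rvec'])[0]; d=R.T@np.linalg.inv(q['mtx'])@[uv[0],uv[1],1]; c=-R.T@np.ravel(q['tvec']); return c+d*(z-c[2])/d[2]
E
python3 - <<'E'
from h import *
p,q=wrist(); save(p,'w1.png')
L=lambda x,y,z:[.5086+x*.9905-y*.137,-.0655+x*.137+y*.9905,.012+z]
for c in [(-.0365,-.1055,.045),(.0365,-.1055,.045),(0,-.052,.07),(-.0365,.1055,.045),(-.0365,-.1055,0),(.0365,-.1055,0)]: print(c,proj(q,[L(*c)])[0].round(0))
for l in('lane','nipple_center','case'): print(l,[(a['position'],a['confidence']) for a in tip_of(p,l)][:2])
E
```

```text
t 2.93 tcp [ 0.5203 -0.1418  0.232 ] yaw(tool y) 8.53 z [ 0.004  0.004 -1.   ] w 0.001 f [1.  0.6 0.2] g 0.0
(-0.0365, -0.1055, 0.045) [242. 220.]
(0.0365, -0.1055, 0.045) [312. 220.]
(0, -0.052, 0.07) [278. 173.]
(-0.0365, 0.1055, 0.045) [237. -16.]
(-0.0365, -0.1055, 0) [246. 208.]
(0.0365, -0.1055, 0) [308. 209.]
lane []
nipple_center [([0.3244, -0.1603, 0.0381], 0.77), ([0.5086, -0.0519, 0.0438], 0.61)]
case [([0.5507, -0.0614, 0.0027], 0.77)]
```

View pics/w1.png

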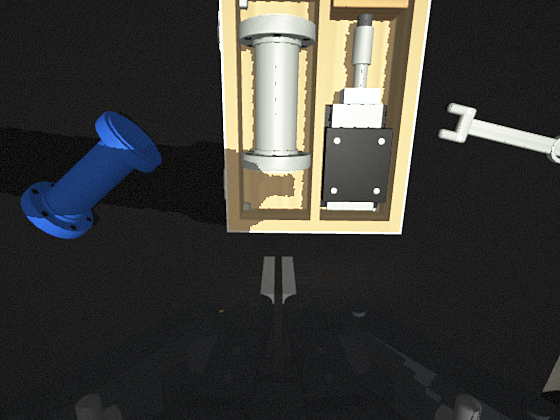

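The rim corners are at (240,221) and (312,220), which matches the model. The tube's near flange edge is at v≈170, leaving about 53 mm free on this side. I'll lower the fingers and push the tube to the +y end.

drive_tool:
  targets:
    - {"fingers": -1,"xyz": [0,0,-4]}
    - {"fingers": -1,"xyz": [0,0,-8]}
    - {"fingers": -1,"xyz": [0,0,-12]}
    - {"fingers": -1,"xyz": [0,0,-15.5]}
    - {"fingers": -1,"xyz": [0,0,-16.7]}
    - {"fingers": -1,"xyz": [0,0,-16.7]}
    - {"fingers": -1,"xyz": [-0.1,0.7,-16.7]}
    - {"fingers": -1,"xyz": [-0.15,1.1,-16.7]}
    - {"fingers": -1,"xyz": [-0.2,1.5,-16.7]}

```text
invalid input
```

drive_tool:
  targets:
    - {"fingers": -1,"xyz": [-0.05,0.35,0]}
    - {"fingers": -1,"xyz": [-0.1,0.7,0]}
    - {"fingers": -1,"xyz": [-0.15,1.05,0]}
    - {"fingers": -1,"xyz": [-0.2,1.4,0]}
    - {"fingers": -1,"xyz": [-0.24,1.7,0]}
    - {"fingers": -1,"xyz": [-0.27,1.9,0]}
    - {"fingers": -1,"xyz": [-0.3,2.1,0]}
    - {"fingers": -1,"xyz": [-0.31,2.2,0]}
    - {"fingers": -1,"xyz": [-0.32,2.3,0]}

```text
invalid input
```

```bash
python3 -c "
from h import *
pose()"
```

```text
t 3.13 tcp [ 0.5158 -0.1508  0.2311] yaw(tool y) 7.77 z [-0.001 -0.001 -1.   ] w -0.002 f [-0.6 -0.7  0.7] g 0.0
```

drive_tool:
  targets:
    - {"fingers": -1,"xyz": [0.2,0,-4],"dr": [0,0,0]}
    - {"fingers": -1,"xyz": [0.45,0.1,-8],"dr": [0,0,0]}
    - {"fingers": -1,"xyz": [0.45,0.1,-12],"dr": [0,0,0]}
    - {"fingers": -1,"xyz": [0.45,0.1,-15.5],"dr": [0,0,0]}
    - {"fingers": -1,"xyz": [0.45,0.1,-16.6],"dr": [0,0,0]}
    - {"fingers": -1,"xyz": [0.45,0.1,-16.6],"dr": [0,0,0]}
    - {"fingers": -1,"xyz": [0.35,0.8,-16.6],"dr": [0,0,0]}
    - {"fingers": -1,"xyz": [0.25,1.6,-16.6],"dr": [0,0,0]}
    - {"fingers": -1,"xyz": [0.18,2.1,-16.6],"dr": [0,0,0]}
    - {"fingers": -1,"xyz": [0.11,2.6,-16.6],"dr": [0,0,0]}

```text
time_s: 3.97
tool_pos: [0.5198, -0.1254, 0.0677]
eef_rot: [[-0.137, 0.991, 0.006], [0.991, 0.137, -0.005], [-0.006, 0.005, -1.0]]
force: [0.0, -9.4, 2.6]
width: -0.001
gripper_force: 4.3
```

drive_tool:
  targets:
    - {"fingers": -1,"xyz": [-0.06,0.4,0],"dr": [0,0,0]}
    - {"fingers": -1,"xyz": [-0.11,0.8,0],"dr": [0,0,0]}
    - {"fingers": -1,"xyz": [-0.17,1.2,0],"dr": [0,0,0]}
    - {"fingers": -1,"xyz": [-0.21,1.5,0],"dr": [0,0,0]}
    - {"fingers": -1,"xyz": [-0.25,1.8,0],"dr": [0,0,0]}
    - {"fingers": -1,"xyz": [-0.28,2.0,0],"dr": [0,0,0]}
    - {"fingers": -1,"xyz": [-0.28,2.0,0],"dr": [0,0,0]}
    - {"fingers": -1,"xyz": [-0.28,2.0,0],"dr": [0,0,0]}

```text
time_s: 4.63
tool_pos: [0.5172, -0.1067, 0.0677]
eef_rot: [[-0.136, 0.991, 0.006], [0.991, 0.136, -0.006], [-0.007, 0.005, -1.0]]
force: [1.5, -6.7, 2.5]
width: 0.001
gripper_force: 3.4
```

```bash
python3 -c "
from h import *
pose()
for n in ('top','side'):
  print([a['position'] for a in tip_of(imaging.snapshot(n),'nipple_center')])"
```

```text
t 4.63 tcp [ 0.5172 -0.1067  0.0677] yaw(tool y) 7.79 z [ 0.006 -0.006 -1.   ] w 0.001 f [ 1.5 -6.7  2.5] g 3.4
[[0.4929, 0.2206, 0.0335], [0.323, -0.1581, 0.0313], [0.505, -0.0318, 0.0426]]
[[0.5059, -0.0317, 0.045], [0.3257, -0.1527, 0.0335], [0.4914, 0.2193, 0.0319], [0.4505, 0.3472, 0.0479]]
```

drive_tool:
  targets:
    - {"fingers": -1,"xyz": [-0.03,0.25,0],"dr": [0,0,0]}
    - {"fingers": -1,"xyz": [-0.07,0.5,0],"dr": [0,0,0]}
    - {"fingers": -1,"xyz": [-0.08,0.6,0],"dr": [0,0,0]}
    - {"fingers": -1,"xyz": [-0.08,0.6,0],"dr": [0,0,0]}

```text
time_s: 5.17
tool_pos: [0.5164, -0.101, 0.0677]
eef_rot: [[-0.135, 0.991, 0.006], [0.991, 0.135, -0.006], [-0.007, 0.005, -1.0]]
force: [1.9, -7.6, 3.1]
width: 0.0
gripper_force: 3.7
```

drive_tool:
  targets:
    - {"fingers": -1,"xyz": [-0.02,0.15,0],"dr": [0,0,0]}
    - {"fingers": -1,"xyz": [-0.03,0.2,0],"dr": [0,0,0]}
    - {"fingers": -1,"xyz": [-0.03,0.2,0],"dr": [0,0,0]}

```text
time_s: 5.42
tool_pos: [0.5162, -0.0998, 0.0677]
eef_rot: [[-0.135, 0.991, 0.006], [0.991, 0.135, -0.007], [-0.008, 0.005, -1.0]]
force: [1.6, -7.9, 2.0]
width: -0.001
gripper_force: 4.2
```

drive_tool:
  targets:
    - {"fingers": -1,"xyz": [-0.03,0.2,0],"dr": [0,0,0]}
    - {"fingers": -1,"xyz": [-0.03,0.2,0],"dr": [0,0,0]}
    - {"fingers": -1,"xyz": [-0.03,0.2,0],"dr": [0,0,0]}

```text
time_s: 5.67
tool_pos: [0.516, -0.0997, 0.0678]
eef_rot: [[-0.133, 0.991, 0.006], [0.991, 0.133, -0.01], [-0.01, 0.005, -1.0]]
force: [2.1, -11.5, 2.1]
width: -0.001
gripper_force: 5.7
```

drive_tool:
  targets:
    - {"fingers": -1,"xyz": [-0.03,0.2,0],"dr": [0,0,0]}
    - {"fingers": -1,"xyz": [-0.03,0.2,0],"dr": [0,0,0]}
    - {"fingers": -1,"xyz": [-0.03,0.2,0],"dr": [0,0,0]}

```text
time_s: 5.92
tool_pos: [0.5156, -0.0997, 0.0678]
eef_rot: [[-0.132, 0.991, 0.006], [0.991, 0.132, -0.012], [-0.013, 0.004, -1.0]]
force: [2.2, -14.5, 2.9]
width: 0.002
gripper_force: 7.1
```

drive_tool:
  targets:
    - {"fingers": -1,"xyz": [0.1,-0.6,0],"dr": [0,0,0]}
    - {"fingers": -1,"xyz": [0.15,-1,0.5],"dr": [0,0,0]}
    - {"fingers": -1,"xyz": [0.2,-1,4.5],"dr": [0,0,0]}
    - {"fingers": -1,"xyz": [0.2,-1,8.5],"dr": [0,0,0]}
    - {"fingers": 0,"xyz": [0.5,0,12],"dr": [0,0,0]}
    - {"fingers": 1,"xyz": [1,3,14.5],"dr": [0,0,0]}
    - {"fingers": 1,"xyz": [1.5,7,16.4],"dr": [0,0,0]}
    - {"fingers": 1,"xyz": [2,11,16.4],"dr": [0,0,0]}
    - {"fingers": 1,"xyz": [2.5,15,16.4],"dr": [0,0,-1]}
    - {"fingers": 1,"xyz": [3,19,16.4],"dr": [0,0,-2]}

```text
time_s: 6.75
tool_pos: [0.5427, 0.1027, 0.2312]
eef_rot: [[-0.104, 0.995, 0.002], [0.995, 0.104, 0.002], [0.002, 0.002, -1.0]]
force: [0.7, 0.6, 0.1]
width: 0.847
gripper_force: 0.0
```

drive_tool:
  targets:
    - {"fingers": 1,"xyz": [0.5,4,0],"dr": [0,0,-1]}
    - {"fingers": 1,"xyz": [1,8,0],"dr": [0,0,-2]}
    - {"fingers": 1,"xyz": [1.5,12,0],"dr": [0,0,-3]}
    - {"fingers": 1,"xyz": [2,16,0],"dr": [0,0,-4]}
    - {"fingers": 1,"xyz": [2.4,20,0],"dr": [0,0,-4]}
    - {"fingers": 1,"xyz": [2.7,24,0],"dr": [0,0,-4]}
    - {"fingers": 1,"xyz": [2.7,25.4,0],"dr": [0,0,-4]}
    - {"fingers": 1,"xyz": [2.7,25.4,0],"dr": [0,0,-4]}
    - {"fingers": 1,"xyz": [2.7,25.4,0],"dr": [0,0,-4]}

```text
time_s: 7.5
tool_pos: [0.5687, 0.3545, 0.2297]
eef_rot: [[-0.037, 0.999, -0.001], [0.999, 0.037, 0.001], [0.001, -0.001, -1.0]]
force: [-0.8, -0.8, 0.1]
width: 0.997
gripper_force: 0.0
```

```bash
python3 - <<'E'
from h import *
p,q=wrist(); save(p,'w2.png')
for l,v0,d in [('middle_center',(.572,.349,2),(.066,.046,.1)),('thin_center',(.451,.349,-3),(.066,.03,.1))]:
  print(l,[(a['position'],a['confidence']) for a in tip_of(p,l)])
  c=proj(q,[[v0[0],v0[1],.05]])[0]
  for a in trace(p,l):
    ys,xs=np.nonzero(a['mask']); print(xs.mean(),ys.mean(),c,a['confidence'])
    if np.hypot(xs.mean()-c[0],ys.mean()-c[1])<60: print(fit([(q,a['mask'].astype(float))],v0,d))
E
```

```text
t 7.5 tcp [0.5687 0.3545 0.2297] yaw(tool y) 2.13 z [-0.001  0.001 -1.   ] w 0.997 f [-0.8 -0.8  0.1] g 0.0
middle_center []
280.7906542056075 201.2361370716511 [282.44191071 197.20846201] 0.79
(array([0.5699, 0.35  , 3.2269]), np.float64(0.021))
thin_center [([0.4494, 0.3499, 0.0557], 0.77)]
155.16732197466143 196.17562254259502 [164.97104454 192.95715631] 0.78
(array([ 0.4482,  0.3493, -4.5595]), np.float64(0.024))
```

View pics/w2.png

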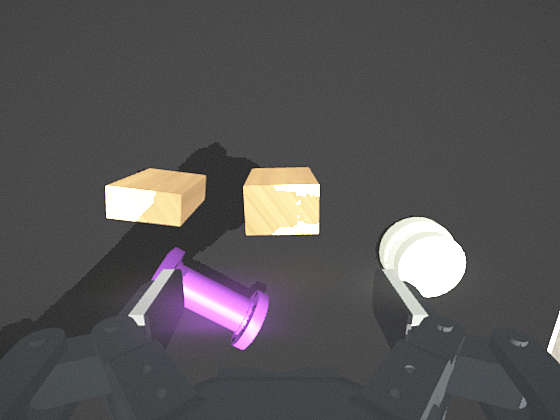

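The middle block is at (282,200) and the thin one at (155,196), and both fits are clean. I'll go down to hover over the middle block and let the arm settle.

drive_tool:
  targets:
    - {"fingers": 1,"xyz": [0,0,-3],"dr": [0,0,1]}
    - {"fingers": 1,"xyz": [0,0,-6],"dr": [0,0,1]}
    - {"fingers": 1,"xyz": [0,0,-9],"dr": [0,0,1]}
    - {"fingers": 1,"xyz": [0,0,-10],"dr": [0,0,1]}
    - {"fingers": 1,"xyz": [0,0,-10],"dr": [0,0,1]}
    - {"fingers": 1,"xyz": [0,0,-10],"dr": [0,0,1]}

```text
time_s: 8.25
tool_pos: [0.571, 0.3527, 0.1301]
eef_rot: [[-0.05, 0.999, 0.001], [0.999, 0.05, 0.001], [0.001, 0.001, -1.0]]
force: [0.3, 0.3, 0.3]
width: 1.002
gripper_force: 0.0
```

```bash
python3 - <<'E'
from h import *
p,q=wrist()
for l,v0,d in [('middle_center',(.572,.349,2),(.066,.046,.1))]:
  c=proj(q,[[v0[0],v0[1],.05]])[0]
  for a in trace(p,l):
    ys,xs=np.nonzero(a['mask'])
    if np.hypot(xs.mean()-c[0],ys.mean()-c[1])<80: print(fit([(q,a['mask'].astype(float))],v0,d))
E
```

```text
t 8.25 tcp [0.571  0.3527 0.1301] yaw(tool y) 2.85 z [ 0.001  0.001 -1.   ] w 1.002 f [0.3 0.3 0.3] g 0.0
(array([0.57  , 0.3498, 3.8086]), np.float64(0.02))
```

drive_tool:
  targets:
    - {"fingers": 1,"xyz": [-0.1,-0.3,0],"dr": [0,0,0.8]}
    - {"fingers": 1,"xyz": [-0.1,-0.3,-2.5],"dr": [0,0,0.8]}
    - {"fingers": 1,"xyz": [-0.1,-0.3,-5],"dr": [0,0,0.8]}
    - {"fingers": 1,"xyz": [-0.1,-0.3,-7],"dr": [0,0,0.8]}
    - {"fingers": 1,"xyz": [-0.1,-0.3,-7.6],"dr": [0,0,0.8]}
    - {"fingers": 1,"xyz": [-0.1,-0.3,-7.6],"dr": [0,0,0.8]}
    - {"fingers": -1,"xyz": [-0.1,-0.3,-7.6],"dr": [0,0,0.8]}
    - {"fingers": -1,"xyz": [-0.1,-0.3,-7.6],"dr": [0,0,0.8]}
    - {"fingers": -1,"xyz": [-0.1,-0.3,-7.6],"dr": [0,0,0.8]}
    - {"fingers": -1,"xyz": [-0.1,-0.3,-7.6],"dr": [0,0,0.8]}
  newtons: 80

```text
time_s: 9.18
tool_pos: [0.5708, 0.3512, 0.0558]
eef_rot: [[-0.065, 0.998, 0.004], [0.998, 0.065, 0.003], [0.003, 0.004, -1.0]]
force: [0.5, -0.5, 4.9]
width: 0.762
gripper_force: 89.2
```

drive_tool:
  targets:
    - {"fingers": -1,"xyz": [0,0,0],"dr": [0,0,0]}
    - {"fingers": -1,"xyz": [0,0,0],"dr": [0,0,0]}
    - {"fingers": -1,"xyz": [0,0,2],"dr": [0,0,0]}
    - {"fingers": -1,"xyz": [0,0,5],"dr": [0,0,0]}
    - {"fingers": -1,"xyz": [0,0,9],"dr": [0,0,0]}
    - {"fingers": -1,"xyz": [0,0,13],"dr": [0,0,0]}
    - {"fingers": -1,"xyz": [0,0,15],"dr": [0,0,0]}
    - {"fingers": -1,"xyz": [0,0,15],"dr": [0,0,0]}
    - {"fingers": -1,"xyz": [0,0,15],"dr": [0,0,0]}

```text
time_s: 9.93
tool_pos: [0.5694, 0.3501, 0.2046]
eef_rot: [[-0.065, 0.998, 0.002], [0.998, 0.065, 0.001], [0.001, 0.002, -1.0]]
force: [-0.4, -0.2, -0.9]
width: 0.764
gripper_force: 88.9
```

```bash
python3 - <<'E'
from h import *
p,q=wrist()
for a in trace(p,'middle_center'):
    z0=get_obs()['tool_pos'][2]-.054
    print(a['mask'].sum(),a['confidence'],fit([(q,a['mask'].astype(float))],(.57,.35,3.5),(.066,.046,.1),z0))
E
```

```text
t 9.93 tcp [0.5694 0.3501 0.2046] yaw(tool y) 3.72 z [ 0.002  0.001 -1.   ] w 0.764 f [-0.4 -0.2 -0.9] g 88.9
27546 0.95 (array([0.5676, 0.35  , 2.685 ]), np.float64(0.094))
```

drive_tool:
  targets:
    - {"fingers": -1,"xyz": [-0.2,-2,0],"dr": [0,0,0]}
    - {"fingers": -1,"xyz": [-0.7,-6,0],"dr": [0,0,1]}
    - {"fingers": -1,"xyz": [-1.1,-10,0],"dr": [0,0,2]}
    - {"fingers": -1,"xyz": [-1.6,-14,0],"dr": [0,0,3]}
    - {"fingers": -1,"xyz": [-2,-18,0],"dr": [0,0,4.2]}
    - {"fingers": -1,"xyz": [-2.4,-22,0],"dr": [0,0,4.2]}
    - {"fingers": -1,"xyz": [-2.9,-26,0],"dr": [0,0,4.2]}
    - {"fingers": -1,"xyz": [-3.3,-30,0],"dr": [0,0,4.2]}
    - {"fingers": -1,"xyz": [-3.8,-34,0],"dr": [0,0,4.2]}
    - {"fingers": -1,"xyz": [-4.2,-38,0],"dr": [0,0,4.2]}

```text
time_s: 10.87
tool_pos: [0.5251, -0.0322, 0.2012]
eef_rot: [[-0.138, 0.99, -0.005], [0.99, 0.138, 0.0], [0.001, -0.005, -1.0]]
force: [0.6, -0.0, -1.3]
width: 0.766
gripper_force: 89.0
```

drive_tool:
  targets:
    - {"fingers": -1,"xyz": [-0.4,-4,0],"dr": [0,0,0]}
    - {"fingers": -1,"xyz": [-0.9,-7,0],"dr": [0,0,0]}
    - {"fingers": -1,"xyz": [-1.1,-9,0],"dr": [0,0,0]}
    - {"fingers": -1,"xyz": [-1.1,-9.5,0],"dr": [0,0,0]}
    - {"fingers": -1,"xyz": [-1.1,-9.5,-2],"dr": [0,0,0]}
    - {"fingers": -1,"xyz": [-1.1,-9.5,-4],"dr": [0,0,0]}
    - {"fingers": -1,"xyz": [-1.1,-9.5,-4],"dr": [0,0,0]}
    - {"fingers": -1,"xyz": [-1.1,-9.5,-4],"dr": [0,0,0]}

```text
time_s: 11.53
tool_pos: [0.5149, -0.1238, 0.1616]
eef_rot: [[-0.139, 0.99, -0.005], [0.99, 0.139, 0.002], [0.003, -0.005, -1.0]]
force: [-0.4, -0.8, -1.8]
width: 0.763
gripper_force: 89.1
```

```bash
python3 - <<'E'
from h import *
p,q=wrist(); save(p,'w3.png')
L=lambda x,y,z:[.5086+x*.9905-y*.137,-.0655+x*.137+y*.9905,.012+z]
for c in [(-.0365,-.1055,.045),(.0365,-.1055,.045),(0,-.0245,.07),(-.0365,.1055,.045),(.0365,.1055,.045),(-.0485,.1175,.045)]: print(c,proj(q,[L(*c)])[0].round(0))
print([(a['position'],a['confidence']) for a in tip_of(p,'case')])
E
```

```text
t 11.53 tcp [ 0.5149 -0.1238  0.1616] yaw(tool y) 8.01 z [-0.005  0.002 -1.   ] w 0.763 f [-0.4 -0.8 -1.8] g 89.1
(-0.0365, -0.1055, 0.045) [239. 266.]
(0.0365, -0.1055, 0.045) [325. 266.]
(0, -0.0245, 0.07) [283. 176.]
(-0.0365, 0.1055, 0.045) [229. -26.]
(0.0365, 0.1055, 0.045) [339. -26.]
(-0.0485, 0.1175, 0.045) [209. -47.]
[]
```

View pics/w3.png

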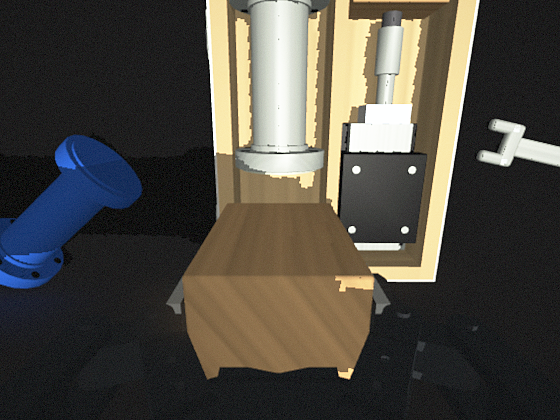

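Near flange centre is at about (280,165) and the model says 283. The held block is upright and square. I'll check the lateral fit against the case edges.

```bash
python3 - <<'E'
from h import *
im=cv2.imread('pics/w3.png').astype(int)
p,q=wrist()
L=lambda x,y,z:[.5086+x*.9905-y*.137,-.0655+x*.137+y*.9905,.012+z]
P=lambda x:np.array([proj(q,[L(x,y,.045)])[0] for y in np.linspace(-.1175,.1175,60)])
for v in(60,100,140,190):
    m=[round(float(np.interp(v,P(x)[::-1,1],P(x)[::-1,0])),1) for x in(-.0485,-.0365,.0365,.0455,.1185,.1305)]
    b=im[v].sum(1); g=np.diff(b); print(v,'model',m,'edges',[(i+1,int(g[i])) for i in range(190,480) if abs(g[i])>90])
print('v bottom model',proj(q,[L(.12,-.1175,.045),L(.09,-.1055,.045)]).round(0)); c=im[200:320,425].sum(1); g=np.diff(c); print([(i+201,int(g[i])) for i in range(119) if abs(g[i])>90]); 
E
```

```text
t 11.63 tcp [ 0.5168 -0.1241  0.1636] yaw(tool y) 7.99 z [ 0.     0.001 -1.   ] w 0.764 f [-0.2 -0.4 -1.3] g 89.1
60 model [211.8, 228.6, 331.4, 344.0, 446.7, 463.6] edges [(209, 706), (228, -95), (229, -244), (236, 155), (237, 238), (250, -171), (251, -142), (307, 141), (308, 98), (317, -158), (318, -197), (333, 358), (365, -142), (366, -230), (416, -155), (417, -211), (450, 398), (467, 149), (470, -512), (471, -171)]
100 model [213.8, 230.2, 329.6, 341.8, 441.2, 457.5] edges [(211, 718), (230, -211), (231, -282), (237, 118), (238, 290), (250, -169), (251, -192), (307, 195), (315, -160), (316, -192), (330, 99), (331, 343), (364, -143), (365, -225), (411, -148), (412, -224), (444, 316), (445, 152), (461, 107), (464, -659)]
140 model [215.9, 231.7, 327.8, 339.6, 435.6, 451.4] edges [(213, 569), (214, 196), (232, -235), (233, -91), (239, 316), (248, -94), (250, -107), (306, 174), (315, -156), (316, -224), (329, 355), (341, -211), (342, -205), (345, -118), (346, -190), (347, 158), (349, 103), (350, 445), (411, -250), (412, -372), (438, 163), (439, 280), (457, -267), (458, -482)]
190 model [218.5, 233.6, 325.5, 336.8, 428.7, 443.8] edges [(216, 411), (326, 229), (327, 240), (338, -200), (339, -500), (342, 134), (431, 300), (432, 181), (447, 95), (449, -214), (450, -551)]
v bottom model [[418. 277.]
 [385. 264.]]
[(232, 134), (235, 92), (282, -556)]
```

drive_tool:
  targets:
    - {"fingers": -1,"xyz": [-0.05,0,-2],"dr": [0,0,0]}
    - {"fingers": -1,"xyz": [-0.05,0,-4],"dr": [0,0,0]}
    - {"fingers": -1,"xyz": [-0.05,0,-5.5],"dr": [0,0,0]}
    - {"fingers": -1,"xyz": [-0.05,0,-7],"dr": [0,0,0]}
    - {"fingers": -1,"xyz": [-0.05,0,-8],"dr": [0,0,0]}
    - {"fingers": -1,"xyz": [-0.05,0,-9],"dr": [0,0,0]}
    - {"fingers": -1,"xyz": [-0.05,0,-9.4],"dr": [0,0,0]}
    - {"fingers": -1,"xyz": [-0.05,0,-9.4],"dr": [0,0,0]}
    - {"fingers": -1,"xyz": [-0.05,0,-9.4],"dr": [0,0,0]}

```text
time_s: 12.43
tool_pos: [0.5163, -0.125, 0.0698]
eef_rot: [[-0.138, 0.99, 0.001], [0.99, 0.138, -0.0], [-0.0, 0.001, -1.0]]
force: [0.3, -0.6, -0.9]
width: 0.763
gripper_force: 89.1
```

drive_tool:
  targets:
    - {"fingers": -1,"xyz": [-0.05,0.4,0],"dr": [0,0,0]}
    - {"fingers": -1,"xyz": [-0.11,0.8,0],"dr": [0,0,0]}
    - {"fingers": -1,"xyz": [-0.14,1.0,0],"dr": [0,0,0]}
    - {"fingers": -1,"xyz": [-0.14,1.0,0],"dr": [0,0,0]}
    - {"fingers": -1,"xyz": [-0.14,1.0,0],"dr": [0,0,0]}

```text
time_s: 12.85
tool_pos: [0.5145, -0.1147, 0.0696]
eef_rot: [[-0.138, 0.99, 0.0], [0.99, 0.138, -0.0], [-0.0, 0.0, -1.0]]
force: [0.0, -0.5, -1.5]
width: 0.759
gripper_force: 89.1
```

drive_tool:
  targets:
    - {"fingers": -1,"xyz": [-0.03,0.2,0],"dr": [0,0,0]}
    - {"fingers": -1,"xyz": [-0.03,0.2,0],"dr": [0,0,0]}
    - {"fingers": -1,"xyz": [-0.03,0.2,0],"dr": [0,0,0]}

```text
time_s: 13.1
tool_pos: [0.5141, -0.113, 0.0693]
eef_rot: [[-0.138, 0.99, -0.0], [0.99, 0.138, 0.0], [0.0, -0.0, -1.0]]
force: [0.7, 0.6, -2.7]
width: 0.764
gripper_force: 89.1
```

drive_tool:
  targets:
    - {"fingers": -1,"xyz": [-0.02,0.15,0],"dr": [0,0,0]}
    - {"fingers": -1,"xyz": [-0.02,0.15,0],"dr": [0,0,0]}
    - {"fingers": -1,"xyz": [-0.02,0.15,0],"dr": [0,0,0]}

```text
time_s: 13.35
tool_pos: [0.5139, -0.1114, 0.0693]
eef_rot: [[-0.138, 0.99, -0.0], [0.99, 0.138, 0.0], [0.0, -0.0, -1.0]]
force: [0.6, 0.2, -2.2]
width: 0.764
gripper_force: 89.1
```

drive_tool:
  targets:
    - {"fingers": -1,"xyz": [-0.02,0.15,0],"dr": [0,0,0]}
    - {"fingers": -1,"xyz": [-0.02,0.15,0],"dr": [0,0,0]}
    - {"fingers": -1,"xyz": [-0.02,0.15,0],"dr": [0,0,0]}

```text
time_s: 13.6
tool_pos: [0.5137, -0.1109, 0.0693]
eef_rot: [[-0.137, 0.991, 0.0], [0.991, 0.137, -0.001], [-0.001, -0.0, -1.0]]
force: [0.2, -2.3, -1.4]
width: 0.766
gripper_force: 89.1
```

drive_tool:
  targets:
    - {"fingers": -1,"xyz": [0,-0.03,-0.1],"dr": [0,0,0]}
    - {"fingers": -1,"xyz": [0,-0.03,-0.2],"dr": [0,0,0]}
    - {"fingers": -1,"xyz": [0,-0.03,-0.25],"dr": [0,0,0]}
    - {"fingers": -1,"xyz": [0,-0.03,-0.25],"dr": [0,0,0]}

```text
time_s: 13.93
tool_pos: [0.5138, -0.1109, 0.0677]
eef_rot: [[-0.137, 0.991, 0.0], [0.991, 0.137, -0.001], [-0.001, -0.0, -1.0]]
force: [-0.7, -1.9, 5.4]
width: 0.766
gripper_force: 90.0
```

drive_tool:
  targets:
    - {"fingers": 1,"xyz": [0,0,0],"dr": [0,0,0]}
    - {"fingers": 1,"xyz": [0,0,0],"dr": [0,0,0]}
    - {"fingers": 1,"xyz": [0,0,0],"dr": [0,0,0]}
    - {"fingers": 1,"xyz": [0,0,1.5],"dr": [0,0,0]}
    - {"fingers": 1,"xyz": [0,0,5],"dr": [0,0,0]}
    - {"fingers": 1,"xyz": [0,0,9],"dr": [0,0,0]}
    - {"fingers": 1,"xyz": [-0.3,2,12.5],"dr": [0,0,0]}
    - {"fingers": 1,"xyz": [-0.8,6,13.5],"dr": [0,0,-1]}
    - {"fingers": 1,"xyz": [-1.4,10,13.5],"dr": [0,0,-3]}
    - {"fingers": 1,"xyz": [-2,14,13.5],"dr": [0,0,-5]}

```text
time_s: 14.77
tool_pos: [0.494, 0.0314, 0.2031]
eef_rot: [[-0.047, 0.999, 0.003], [0.999, 0.047, 0.001], [0.001, 0.003, -1.0]]
force: [0.3, 0.0, -0.2]
width: 1.0
gripper_force: 0.0
```

drive_tool:
  targets:
    - {"fingers": 1,"xyz": [-0.6,4,0],"dr": [0,0,-1]}
    - {"fingers": 1,"xyz": [-1.2,8,0],"dr": [0,0,-2]}
    - {"fingers": 1,"xyz": [-1.8,12,0],"dr": [0,0,-3]}
    - {"fingers": 1,"xyz": [-2.4,16,0],"dr": [0,0,-4]}
    - {"fingers": 1,"xyz": [-3,20,0],"dr": [0,0,-5]}
    - {"fingers": 1,"xyz": [-3.6,24,0],"dr": [0,0,-6]}
    - {"fingers": 1,"xyz": [-4.1,28,0],"dr": [0,0,-7]}
    - {"fingers": 1,"xyz": [-4.5,31,0],"dr": [0,0,-7]}
    - {"fingers": 1,"xyz": [-4.5,32,0],"dr": [0,0,-7]}
    - {"fingers": 1,"xyz": [-4.5,32,0],"dr": [0,0,-7]}

```text
time_s: 15.6
tool_pos: [0.4466, 0.3538, 0.2016]
eef_rot: [[0.065, 0.998, -0.001], [0.998, -0.065, 0.003], [0.003, -0.002, -1.0]]
force: [0.6, -0.3, -0.4]
width: 1.0
gripper_force: 0.0
```

drive_tool:
  targets:
    - {"fingers": 1,"xyz": [0,0,-3],"dr": [0,0,0]}
    - {"fingers": 1,"xyz": [0,0,-6],"dr": [0,0,0]}
    - {"fingers": 1,"xyz": [0,0,-7],"dr": [0,0,0]}
    - {"fingers": 1,"xyz": [0,0,-7],"dr": [0,0,0]}
    - {"fingers": 1,"xyz": [0,0,-7],"dr": [0,0,0]}
    - {"fingers": 1,"xyz": [0,0,-7],"dr": [0,0,0]}

```text
time_s: 16.1
tool_pos: [0.4499, 0.3498, 0.1333]
eef_rot: [[0.072, 0.997, 0.002], [0.997, -0.072, 0.002], [0.002, 0.002, -1.0]]
force: [-0.7, 0.2, 1.3]
width: 1.003
gripper_force: 0.0
```

```bash
python3 - <<'E'
from h import *
p,q=wrist(); save(p,'w4.png')
for l,v0,d in [('thin_center',(.449,.3495,-4),(.066,.03,.1))]:
  c=proj(q,[[v0[0],v0[1],.05]])[0]
  for a in trace(p,l):
    ys,xs=np.nonzero(a['mask'])
    print(xs.mean(),ys.mean(),c)
    if np.hypot(xs.mean()-c[0],ys.mean()-c[1])<80: print(fit([(q,a['mask'].astype(float))],v0,d))
q=imaging.snapshot('top'); save(q,'top1.png')
print([(a['position'],a['confidence']) for a in tip_of(q,'middle_center')])
E
```

```text
t 16.1 tcp [0.4499 0.3498 0.1333] yaw(tool y) -4.16 z [ 0.002  0.002 -1.   ] w 1.003 f [-0.7  0.2  1.3] g 0.0
278.4873312810798 231.24532322993133 [278.50915488 220.9533927 ]
(array([ 0.4487,  0.3489, -4.9708]), np.float64(0.024))
[]
```

drive_tool:
  targets:
    - {"fingers": 1,"xyz": [-0.1,-0.1,0],"dr": [0,0,-0.8]}
    - {"fingers": 1,"xyz": [-0.1,-0.1,-2.5],"dr": [0,0,-0.8]}
    - {"fingers": 1,"xyz": [-0.1,-0.1,-5],"dr": [0,0,-0.8]}
    - {"fingers": 1,"xyz": [-0.1,-0.1,-7],"dr": [0,0,-0.8]}
    - {"fingers": 1,"xyz": [-0.1,-0.1,-7.9],"dr": [0,0,-0.8]}
    - {"fingers": 1,"xyz": [-0.1,-0.1,-7.9],"dr": [0,0,-0.8]}
    - {"fingers": 1,"xyz": [-0.1,-0.1,-7.9],"dr": [0,0,-0.8]}

```text
time_s: 16.88
tool_pos: [0.4478, 0.349, 0.0532]
eef_rot: [[0.085, 0.996, 0.0], [0.996, -0.085, 0.0], [0.0, 0.0, -1.0]]
force: [0.3, -0.6, 0.6]
width: 1.001
gripper_force: 0.0
```

drive_tool:
  targets:
    - {"fingers": -1,"xyz": [0,0,0],"dr": [0,0,0]}
    - {"fingers": -1,"xyz": [0,0,0],"dr": [0,0,0]}
    - {"fingers": -1,"xyz": [0,0,0],"dr": [0,0,0]}
    - {"fingers": -1,"xyz": [0,0,0],"dr": [0,0,0]}
    - {"fingers": -1,"xyz": [0,0,0],"dr": [0,0,0]}

```text
time_s: 17.3
tool_pos: [0.4489, 0.3498, 0.0546]
eef_rot: [[0.085, 0.996, 0.003], [0.996, -0.085, 0.003], [0.003, 0.003, -1.0]]
force: [0.6, -0.1, 5.6]
width: 0.76
gripper_force: 88.8
```

drive_tool:
  targets:
    - {"fingers": -1,"xyz": [0,0,2],"dr": [0,0,0]}
    - {"fingers": -1,"xyz": [0,0,5],"dr": [0,0,0]}
    - {"fingers": -1,"xyz": [0,0,9],"dr": [0,0,0]}
    - {"fingers": -1,"xyz": [0,0,13],"dr": [0,0,0]}
    - {"fingers": -1,"xyz": [0,0,16.5],"dr": [0,0,0]}
    - {"fingers": -1,"xyz": [0,0,18.5],"dr": [0,0,0]}
    - {"fingers": -1,"xyz": [0,0,18.5],"dr": [0,0,0]}
    - {"fingers": -1,"xyz": [0,0,18.5],"dr": [0,0,0]}

```text
time_s: 17.97
tool_pos: [0.4478, 0.3487, 0.2389]
eef_rot: [[0.085, 0.996, 0.002], [0.996, -0.085, 0.001], [0.001, 0.002, -1.0]]
force: [-0.8, 0.3, -1.8]
width: 0.764
gripper_force: 88.7
```

drive_tool:
  targets:
    - {"fingers": -1,"xyz": [0.3,-2,0],"dr": [0,0,1]}
    - {"fingers": -1,"xyz": [0.8,-6,0],"dr": [0,0,2.5]}
    - {"fingers": -1,"xyz": [1.4,-10,0],"dr": [0,0,4]}
    - {"fingers": -1,"xyz": [2,-14,0],"dr": [0,0,5.5]}
    - {"fingers": -1,"xyz": [2.6,-18,0],"dr": [0,0,7]}
    - {"fingers": -1,"xyz": [3.2,-22,0],"dr": [0,0,8.5]}
    - {"fingers": -1,"xyz": [3.7,-26,0],"dr": [0,0,10]}
    - {"fingers": -1,"xyz": [4.3,-30,0],"dr": [0,0,11.5]}
    - {"fingers": -1,"xyz": [4.9,-34,0],"dr": [0,0,12.8]}
    - {"fingers": -1,"xyz": [5.4,-38,0],"dr": [0,0,12.8]}

```text
time_s: 18.8
tool_pos: [0.5001, -0.0336, 0.2358]
eef_rot: [[-0.138, 0.99, -0.005], [0.99, 0.138, 0.0], [0.001, -0.004, -1.0]]
force: [0.0, 0.9, -1.1]
width: 0.766
gripper_force: 88.7
```

drive_tool:
  targets:
    - {"fingers": -1,"xyz": [0.5,-4,0],"dr": [0,0,0]}
    - {"fingers": -1,"xyz": [1.0,-8,0],"dr": [0,0,0]}
    - {"fingers": -1,"xyz": [1.5,-11,0],"dr": [0,0,0]}
    - {"fingers": -1,"xyz": [1.7,-12,0],"dr": [0,0,0]}
    - {"fingers": -1,"xyz": [1.8,-12.1,0],"dr": [0,0,0]}
    - {"fingers": -1,"xyz": [1.8,-12.1,0],"dr": [0,0,0]}
    - {"fingers": -1,"xyz": [1.8,-12.1,0],"dr": [0,0,0]}
    - {"fingers": -1,"xyz": [1.8,-12.1,0],"dr": [0,0,0]}
    - {"fingers": -1,"xyz": [1.8,-12.1,0],"dr": [0,0,0]}

```text
time_s: 19.55
tool_pos: [0.5196, -0.1501, 0.2378]
eef_rot: [[-0.141, 0.99, -0.0], [0.99, 0.141, 0.001], [0.001, -0.0, -1.0]]
force: [-0.8, -0.1, -0.9]
width: 0.762
gripper_force: 88.7
```

```bash
python3 - <<'E'
from h import *
o=pose(); d=np.array(o['tool_pos'])-[.5086,-.0655,0]
print('lane',d@[.9905,.137,0]*1e3,d@[-.137,.9905,0]*1e3)
q,w=wrist(); save(q,'w5.png')
q=imaging.snapshot('side'); c=q['color'][150:320,200:370]; cv2.imwrite('pics/s5.png',np.hstack([cv2.resize(c,(400,400),interpolation=cv2.INTER_CUBIC)[:,:,::-1],cv2.resize(cv2.imread('pics/w5.png'),(400,300))[:400] if 0 else cv2.copyMakeBorder(cv2.resize(cv2.imread('pics/w5.png'),(400,300)),0,100,0,0,0)]))
E
```

```text
t 19.55 tcp [ 0.5196 -0.1501  0.2378] yaw(tool y) 8.13 z [-0.     0.001 -1.   ] w 0.762 f [-0.8 -0.1 -0.9] g 88.7
lane -0.6509570149613344 -85.29547819012018
t 19.55 tcp [ 0.5196 -0.1501  0.2378] yaw(tool y) 8.13 z [-0.     0.001 -1.   ] w 0.762 f [-0.8 -0.1 -0.9] g 88.7
```

View pics/s5.png

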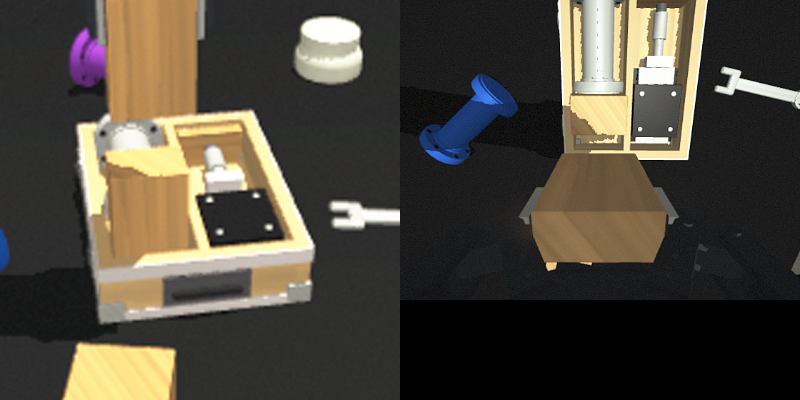

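Middle stands upright against the tube at (150,205) in the left panel, and the gap before the end wall is open. I'll descend in stages with the thin block.

drive_tool:
  targets:
    - {"fingers": -1,"xyz": [0,0,-3],"dr": [0,0,0]}
    - {"fingers": -1,"xyz": [0,0,-5],"dr": [0,0,0]}
    - {"fingers": -1,"xyz": [0,0,-5.5],"dr": [0,0,0]}
    - {"fingers": -1,"xyz": [0,0,-5.5],"dr": [0,0,0]}
    - {"fingers": -1,"xyz": [0,0,-5.5],"dr": [0,0,0]}
    - {"fingers": -1,"xyz": [0,0,-5.5],"dr": [0,0,0]}
    - {"fingers": -1,"xyz": [0,0,-5.5],"dr": [0,0,0]}

```text
time_s: 20.23
tool_pos: [0.5207, -0.1524, 0.1842]
eef_rot: [[-0.138, 0.99, 0.003], [0.99, 0.138, -0.001], [-0.001, 0.003, -1.0]]
force: [0.9, -0.2, -0.5]
width: 0.763
gripper_force: 88.8
```

```bash
python3 - <<'E'
from h import *
o=pose(); d=np.array(o['tool_pos'])-[.5086,-.0655,0]
print('lane',d@[.9905,.137,0]*1e3,d@[-.137,.9905,0]*1e3)
q,w=wrist(); m=trace(q,'thin_center'); print([(a['confidence'],a['mask'].sum()) for a in m])
z0=o['tool_pos'][2]-.054
if m: print(fit([(w,m[0]['mask'].astype(float))],(o['tool_pos'][0],o['tool_pos'][1],8),(.066,.03,.1),z0))
E
```

```text
t 20.23 tcp [ 0.5207 -0.1524  0.1842] yaw(tool y) 7.92 z [ 0.003 -0.001 -1.   ] w 0.763 f [ 0.9 -0.2 -0.5] g 88.8
lane 0.08428906551925969 -87.71073826176563
t 20.23 tcp [ 0.5207 -0.1524  0.1842] yaw(tool y) 7.92 z [ 0.003 -0.001 -1.   ] w 0.763 f [ 0.9 -0.2 -0.5] g 88.8
[(0.73, np.int64(24687))]
(array([ 0.519 , -0.1529,  7.7689]), np.float64(0.035))
```

drive_tool:
  targets:
    - {"fingers": -1,"xyz": [-0.06,0.07,-1],"dr": [0,0,0]}
    - {"fingers": -1,"xyz": [-0.06,0.07,-2],"dr": [0,0,0]}
    - {"fingers": -1,"xyz": [-0.06,0.07,-3],"dr": [0,0,0]}
    - {"fingers": -1,"xyz": [-0.06,0.07,-4],"dr": [0,0,0]}
    - {"fingers": -1,"xyz": [-0.06,0.07,-5],"dr": [0,0,0]}
    - {"fingers": -1,"xyz": [-0.06,0.07,-6],"dr": [0,0,0]}
    - {"fingers": -1,"xyz": [-0.06,0.07,-6.5],"dr": [0,0,0]}
    - {"fingers": -1,"xyz": [-0.06,0.07,-6.5],"dr": [0,0,0]}
    - {"fingers": -1,"xyz": [-0.06,0.07,-6.5],"dr": [0,0,0]}

```text
time_s: 21.08
tool_pos: [0.5191, -0.1516, 0.1175]
eef_rot: [[-0.138, 0.99, -0.001], [0.99, 0.138, 0.0], [0.0, -0.0, -1.0]]
force: [0.2, 0.3, -0.7]
width: 0.763
gripper_force: 88.8
```

drive_tool:
  targets:
    - {"fingers": -1,"xyz": [0,0,-0.5],"dr": [0,0,0]}
    - {"fingers": -1,"xyz": [0,0,-1],"dr": [0,0,0]}
    - {"fingers": -1,"xyz": [0,0,-1.5],"dr": [0,0,0]}
    - {"fingers": -1,"xyz": [0,0,-1.5],"dr": [0,0,0]}
    - {"fingers": -1,"xyz": [0,0,-1.5],"dr": [0,0,0]}

```text
time_s: 21.5
tool_pos: [0.5188, -0.1516, 0.1025]
eef_rot: [[-0.138, 0.99, -0.001], [0.99, 0.138, 0.0], [0.0, -0.001, -1.0]]
force: [0.0, 0.1, -0.7]
width: 0.765
gripper_force: 88.8
```

drive_tool:
  targets:
    - {"fingers": -1,"xyz": [0,0,-0.8],"dr": [0,0,0]}
    - {"fingers": -1,"xyz": [0,0,-1.6],"dr": [0,0,0]}
    - {"fingers": -1,"xyz": [0,0,-2.4],"dr": [0,0,0]}
    - {"fingers": -1,"xyz": [0,0,-3],"dr": [0,0,0]}
    - {"fingers": -1,"xyz": [0,0,-3.4],"dr": [0,0,0]}
    - {"fingers": -1,"xyz": [0,0,-3.4],"dr": [0,0,0]}
    - {"fingers": -1,"xyz": [0,0,-3.5],"dr": [0,0,0]}
    - {"fingers": -1,"xyz": [0,0,-3.6],"dr": [0,0,0]}
    - {"fingers": -1,"xyz": [0,0,-3.6],"dr": [0,0,0]}

```text
time_s: 22.25
tool_pos: [0.5193, -0.1517, 0.0669]
eef_rot: [[-0.138, 0.99, 0.0], [0.99, 0.138, -0.0], [-0.0, 0.0, -1.0]]
force: [-0.3, -0.1, -0.0]
width: 0.765
gripper_force: 88.8
```

drive_tool:
  targets:
    - {"fingers": -1,"xyz": [0,0,-0.1],"dr": [0,0,0]}
    - {"fingers": -1,"xyz": [0,0,-0.15],"dr": [0,0,0]}
    - {"fingers": -1,"xyz": [0,0,-0.15],"dr": [0,0,0]}

```text
time_s: 22.5
tool_pos: [0.5194, -0.1518, 0.0666]
eef_rot: [[-0.138, 0.99, 0.001], [0.99, 0.138, -0.001], [-0.001, 0.001, -1.0]]
force: [-1.8, -0.1, 6.4]
width: 0.762
gripper_force: 89.7
```

drive_tool:
  targets:
    - {"fingers": 1,"xyz": [0,0,0],"dr": [0,0,0]}
    - {"fingers": 1,"xyz": [0,0,0],"dr": [0,0,0]}
    - {"fingers": 1,"xyz": [0,0,0],"dr": [0,0,0]}
    - {"fingers": 1,"xyz": [0,0,1],"dr": [0,0,0]}
    - {"fingers": 1,"xyz": [0,0,4],"dr": [0,0,0]}
    - {"fingers": 1,"xyz": [0,0,8],"dr": [0,0,0]}
    - {"fingers": 1,"xyz": [0,-1,12],"dr": [0,0,0]}
    - {"fingers": 1,"xyz": [0,-4,15],"dr": [0,0,0]}
    - {"fingers": 1,"xyz": [0,-6,16],"dr": [0,0,0]}
    - {"fingers": 1,"xyz": [0,-6,16],"dr": [0,0,0]}

```text
time_s: 23.33
tool_pos: [0.5203, -0.2185, 0.2295]
eef_rot: [[-0.129, 0.992, 0.007], [0.992, 0.129, -0.007], [-0.008, 0.006, -1.0]]
force: [0.1, -1.4, -0.9]
width: 0.997
gripper_force: 0.0
```

```bash
python3 - <<'E'
from h import *
w,q=wrist(); s=imaging.snapshot('side'); t=imaging.snapshot('top'); R=lambda c:cv2.resize(c,(400,400),interpolation=cv2.INTER_CUBIC)[:,:,::-1]
cv2.imwrite('pics/f.png',np.hstack([R(s['color'][150:320,200:370]),R(w['color'][0:280,180:460])]))
for p in(s,t):
  for l in('nipple_center','middle_center','thin_center'): print(l,[a['position'] for a in tip_of(p,l)])
E
```

```text
t 23.33 tcp [ 0.5203 -0.2185  0.2295] yaw(tool y) 7.43 z [ 0.007 -0.007 -1.   ] w 0.997 f [ 0.1 -1.4 -0.9] g 0.0
nipple_center [[0.3252, -0.1524, 0.0346], [0.4918, 0.2221, 0.0335], [0.5068, -0.0304, 0.0454]]
middle_center []
thin_center [[0.5197, -0.153, 0.0602]]
nipple_center [[0.4923, 0.2225, 0.0334], [0.5022, -0.0228, 0.0477], [0.3251, -0.1561, 0.0321]]
middle_center [[0.5184, -0.1122, 0.0638]]
thin_center [[0.7373, 0.2746, -0.005]]
```

View pics/f.png

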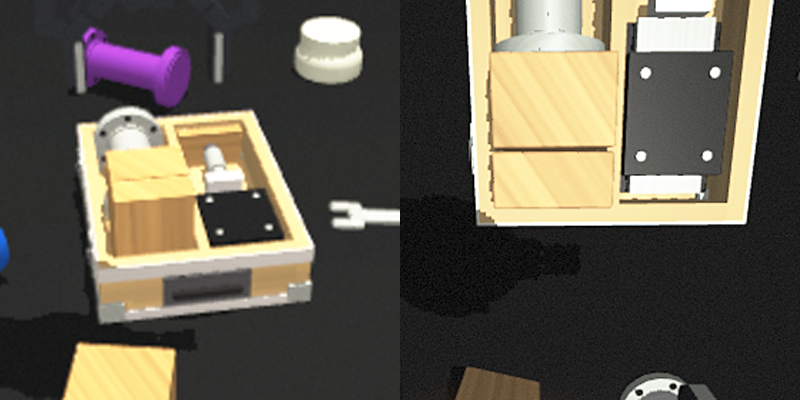

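Both blocks stand upright and square at (555,100) and (552,180) in the right panel, with only about 2 mm of play. Nothing else moved. I'll let the arm settle and hand in.

drive_tool:
  targets:
    - {"fingers": 1,"xyz": [0,0,0],"dr": [0,0,0]}
    - {"fingers": 1,"xyz": [0,0,0],"dr": [0,0,0]}
    - {"fingers": 1,"xyz": [0,0,0],"dr": [0,0,0]}
    - {"fingers": 1,"xyz": [0,0,0],"dr": [0,0,0]}

```text
time_s: 24.12
tool_pos: [0.5191, -0.2116, 0.2252]
eef_rot: [[-0.138, 0.99, -0.0], [0.99, 0.138, 0.0], [0.0, -0.0, -1.0]]
force: [-0.1, -0.2, 0.8]
width: 1.0
gripper_force: 0.0
```

```bash
python3 -c "
from h import *
print(workorder.close_job())"
```

```text
the job is handed in; nothing more can be done
None
```

I handed the job in at about 24 s: the tube is pushed against the +y end wall, the middle and thin blocks stand upright and square in the rest of its lane with roughly 5 mm of total play by the given sizes, and the thick block, the stage and the other things were not touched; the interface gave no verdict back.

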